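# Press the missing label holder home behind the bin's front lip

## Robot

A 7-joint arm with a two-finger parallel gripper is mounted at the origin on a cart in front of the work surface, level with it; the furniture and walls round the work are solid. World frame = base frame: x ahead of the robot, y to its left, z up, the work surface at z = 0. Lengths are in m, angles in rad, forces in N, time in s.
With the tool pointing down it reaches from about 0.425 to 0.95 m from the base axis. Payload 4.7 kg.
Tool frame: the origin (TCP) lies at the very end of the fingers, on their centre line; the grasp point (between the pads) lies 19 mm behind it; z points along the fingers, y is the direction in which the jaws open and shut (so a half turn about z gives the same grasp; the last joint's range is limited). The gripper opens to 85 mm and grips with 20 to 120 N. Pads are 22 mm wide; open, the fingers measure 114 mm over their backs; the gripper's body (76 mm by 85 mm) begins 54 mm behind the grasp point. The pads swing forward as they close: fully open they stand 13 mm farther back than shut.
Start: joints at [1.293, 0.469, -0.049, 1.532, 0.024, 1.141, -0.082], TCP at [0.166, -0.654, 0.231] pointing down, gripper open.
Joint ranges: [-2.59, 2.59], [-0.33, 1.99], [-1.39, 1.29], [0.1, 2.45], [-1.04, 4.18], [0.21, 1.99], [-2.66, 2.66]. Speed limits (rad/s): [2.57, 2.57, 3.14, 3.14, 3.14, 3.14, 3.14].

## Interface

Orientations are given as a unit quaternion [x, y, z, w].
In Python, from workcell import bot, imaging gives the robot as it stands.
- The arm moves only by the shell command python3 -m pendant 'ROWS' [FORCE]. ROWS is JSON, a list of rows, each a list of 7 numbers: the turn, a rotation vector about the tool's x, y, z in degrees, then the shift along the tool's x, y, z in mm, then the opening, from -1 (shut) to 1 (fully open). In form: [[rx, ry, rz, dx, dy, dz, jaw], ...]. A call has 1 to 12 rows; each row is the pose to reach, as a shift and turn from the pose measured when the call began, along the tool's axes at that moment; what a row does not reach only later rows make up. A row lasts 1/8 s, in which the tool goes at most 62.5 mm and 10.7 degrees, less where a joint would pass 70% of its speed; a pose out of reach is approached as far as the arm can. A call with a gripper value outside its range is refused whole. The fingers move at their own pace and stop on an object; FORCE is the grip in N (left out, the last holds). Time passes only in rows, so rows that repeat a pose let the fingers close. It gives the time, the measured TCP pose, the force and the opening at its end, in the units of the state.
- bot.observe(): the state, without advancing time (a new reading comes with each control period).
- imaging.get_image(name): name is "side" or "top"; returns a dict with "image" (400x640x3 uint8, blue, green, red), "range_z" (400x640 float32, m along the optical axis (not along the pixel's ray), 0 where there is no reading), "mtx" (3x3 intrinsics, pixels), "world_to_cam" (4x4, takes a point from world to camera coordinates). Camera axes: x right, y down, z forward; pixel columns grow to the right and rows downward; lengths in m; the calibration is good to about 2 mm. A picture is of the moment at which its call begins.
- bot.job_done(): hands the job in, once; it reports no verdict.
Trained networks look in a picture, given as the dict that the camera call returned (one of the last four; its "shot" number tells which), for a name from the list of things; names that differ only in an ending like _2 or _b are one class to them, and where a whole thing is asked for, a point or a joint stands for the part that bears it (a point fixed in the world has none). Each returns a list of dicts, best first, with "p" (0 to 1); they miss things now and then, are a little off and sometimes report something else, mostly with a low value. They report only what shows in the picture. A call takes as long as a camera call.
- imaging.search_frame(picture, label): "point" ([x, y, z] in m, in world coordinates, good to about 4 mm: the middle of the surface that is visible of it).
- imaging.outline_of(picture, label): "pixels" (400x640 bool, what is visible of it).
- imaging.landmark_of(picture, label): "point" ([x, y, z] in m, in world coordinates, good to about 4 mm: a listed point, or the origin of a listed thing).
The state is a dict: "time_s": time; "q": joint angles; "joint_vel": joint speeds; "joint_torque": joint torques, N m; "tcp_pos": TCP position; "ee_rot": TCP orientation; "contact_force": force on the tool from outside, world axes, zero at the start; "torque": the same for the moment, N m; "gripper_width": opening from 0.0 (shut) to 1.0 (fully open).
Only numpy, scipy, OpenCV 4.12 (cv2) and the standard library are available. Lean on these libraries where they do the work, as an engineer would, in place of code of your own. Each camera call takes 0.05 s, during which the arm holds its last target. There are 200 camera calls.

## Task

One of the three blue parts bins has no label yet. Take the white label holder with the green card out of its wooden stand, push its tongue down behind the grey front lip of that bin, green card facing outward like the other labels, until it is fully home against the orange spring strip. The spring lifts it again if you let go, so finish while still holding it upright and pressed fully home, and leave the other things on the bench where they are.

Things in the scene. Friction and masses are not known exactly. Their poses are not given: they have to be found in the camera images.
- label_holder: Loose white label holder, about 60 g, upright in the stand's slot. Origin: centre of the tongue's lower end; z up, y along its width, green card on its -x face. Tongue 5 mm thick (x), 60 wide, z = 0 to 38 mm, lowest 3 mm only 3 thick; above it the window plate, 10 thick, 70 wide, z = 38 to 84 mm, centred on the tongue: grip it across its 10 mm thickness.
- foot (a point): centre of the tongue's lower end (the holder's origin)
- foot_left (a point): the +y end of the tongue's lower edge, 30 mm from the foot; with the card outward it points to the bin's +y (left seen from the robot)
- card (a point): centre of the green card, 5.5 mm out on the -x face, 61 mm above the foot
- stand: Fixed wooden block, 60x96x28 mm, origin at the centre of its underside. The holder's tongue stands 20 mm deep in its slot (2 mm play in thickness, 4 mm along it), so the holder must be lifted straight up by over 20 mm; the window plate begins 18 mm above the block.
- empty_bin: Fixed blue bin without a label, 94 (x) x 96 (y) x 52 mm high, open on top, in a row with the two labelled bins (106 mm apart, order varies) on a 6 mm base plate. Origin: centre of its underside, 6 mm above the bench; -x is its front, facing the robot; z up. Front wall outer face at x = -47 mm, top at z = 52. Home: the holder's foot at x = -51, y = 0, z = 18 mm, axes as the bin's.
- slot_mouth (a point): Centre of the label slot's mouth (bin frame x = -51, y = 0, z = 40 mm). The slot is 8 mm wide in x (-47 to -55 mm), 66 mm long in y between two cheeks, closed in front by the grey lip, 3 mm thick, straight to z = 40 mm and then flaring outward to z = 48.
- bin_red: fixed bin of the same make and axes, its holder with red card already home (top edge 102 mm above the bin's underside)
- bin_yellow: the same with a yellow card
- seat (a joint): The orange spring strip at the bottom of the slot: 0 = up (its top 26 mm above the bin's underside), grows as it is pressed down, hard stop at 0.008 m. The spring pushes back with about 3 N at first and 8.5 N at the stop.
- tape_roll: bystander, leave alone: roll of yellow tape lying flat, 89 mm across, 18 mm; origin at the centre of its underside
- fan_b: bystander, leave alone: black axial fan lying flat, 68x112x26 mm; origin at the centre of its underside
- power_brick: bystander, leave alone: black power brick, 44x99x30 mm; origin at the centre of its underside
- glue_bottle: bystander, leave alone: small standing glue bottle, white with an orange band, 31 mm across, height 82 mm; origin at the centre of its underside
- marker: bystander, leave alone: white marker pen with a black cap, 18x132x18 mm; origin at the centre of its underside
- driver_yellow: bystander, leave alone: yellow-handled screwdriver, 27x160x26 mm; origin at the centre of its underside
- relay: bystander, leave alone: small black relay cube, 22x28x24 mm; origin at the centre of its underside

How it is judged:
By the outcome, as a careful person would: the job done as asked, in the order asked, and still so for the second after the job is handed in, while the arm keeps its last pose, push and grip.
It also fails if it takes over 35 s, if anything falls off the work surface, if the arm or the gripper's body presses on something with over 40 N, if the wrist force passes 120 N, or if a joint passes its speed limit or range.

## Working session

There is one attempt and no reset: what is moved stays moved. The work goes in short steps, Python scripts to look and compute and a shell command to move; the robot and the scene stay as the last step left them, time stands still between calls to the robot, and variables do not carry over. Pictures are saved under pics/ and viewed, about 8 in all and at most 12, crops included, and the job is handed in when it is done.

```bash
mkdir -p pics
cat > h.py <<'E'
import numpy as np, cv2
from workcell import bot, imaging
from scipy.spatial.transform import Rotation as R
def cloud(d):
    z=d['range_z'];K=d['mtx'];v,u=np.indices(z.shape)
    p=np.stack([(u-K[0,2])/K[0,0]*z,(v-K[1,2])/K[1,1]*z,z],-1)
    T=np.linalg.inv(d['world_to_cam']);return p@T[:3,:3].T+T[:3,3]
E
python3 - <<'E'
from h import *
np.set_printoptions(precision=4,suppress=True)
s=bot.observe();print(s['tcp_pos'],s['ee_rot'],s['contact_force'],s['gripper_width'],s['time_s'])
ims=[]
for n in('side','top'):
    d=imaging.get_image(n);ims.append(d['image'])
    T=np.linalg.inv(d['world_to_cam']);print(n,T[:3,3],T[:3,2])
    for l in['label_holder','foot','foot_left','card','stand','empty_bin','slot_mouth','bin_red','bin_yellow','glue_bottle','fan_b','power_brick']:
        r=imaging.landmark_of(d,l);print(l,[(np.round(x['point'],4).tolist(),round(x['p'],2)) for x in r[:3]])
for n,i in zip('st',ims): cv2.imwrite(f'pics/a{n}.png',i)
E
```

```text
[ 0.1661 -0.6536  0.2302] [ 0.9923  0.1241 -0.0001 -0.001 ] [-0.1522 -0.5104 -0.3138] 1.0011789326006817 0.0
side [ 0.4908 -0.866   0.8267] [ 0.0353  0.7756 -0.6303]
label_holder [([0.4264, -0.2872, 0.0096], 0.68), ([0.6652, -0.271, -0.0025], 0.63), ([0.5723, 0.0436, 0.002], 0.36)]
foot [([0.4274, -0.2907, 0.0065], 0.92)]
foot_left [([0.4284, -0.2547, 0.0055], 0.64)]
card [([0.4227, -0.2882, 0.0679], 0.79)]
stand [([0.4232, -0.2871, 0.0012], 0.56), ([0.4811, 0.4119, 0.0003], 0.35)]
empty_bin [([0.5867, -0.0611, 0.0048], 0.58)]
slot_mouth [([0.5356, -0.0698, 0.0478], 0.75)]
bin_red [([0.5736, 0.0414, 0.0011], 0.77), ([0.3817, -0.1049, -0.0042], 0.43)]
bin_yellow [([0.5606, 0.1473, 0.0061], 0.76), ([0.5749, 0.0422, 0.0057], 0.25)]
glue_bottle [([0.5927, -0.3482, 0.0031], 0.83), ([0.5878, -0.0634, 0.0025], 0.73), ([0.3814, 0.1684, -0.0025], 0.43)]
fan_b [([0.3638, 0.4023, 0.0056], 0.56), ([0.4185, -0.2869, 0.0691], 0.56)]
power_brick [([0.6672, -0.2721, -0.0037], 0.74)]
top [0.3704 0.0549 1.0308] [ 0.1566  0.0118 -0.9876]
label_holder []
foot [([0.4234, -0.2889, 0.004], 0.61), ([0.4239, -0.2902, 0.0095], 0.22)]
foot_left [([0.4306, -0.2593, 0.0041], 0.72)]
card [([0.4183, -0.2897, 0.0692], 0.77), ([0.5591, 0.1483, 0.0051], 0.29)]
stand [([0.4223, -0.2905, -0.0021], 0.71), ([0.575, 0.0425, 0.0065], 0.59)]
empty_bin [([0.5819, -0.0648, 0.0073], 0.94), ([0.5617, 0.1498, 0.007], 0.34)]
slot_mouth [([0.5348, -0.0699, 0.0485], 0.88), ([0.3837, -0.101, -0.0002], 0.59)]
bin_red [([0.5776, 0.0438, 0.008], 0.6)]
bin_yellow [([0.5604, 0.1481, 0.0056], 0.88)]
glue_bottle [([0.5918, -0.3455, -0.0], 0.51)]
fan_b [([0.3684, 0.4071, 0.0022], 0.77), ([0.4297, -0.2607, 0.0065], 0.37), ([0.5735, 0.0448, 0.0072], 0.35)]
power_brick [([0.6655, -0.2738, -0.0011], 0.83)]
```

Run:
```python
from h import *
np.set_printoptions(precision=4,suppress=True)
s=imaging.get_image('side');t=imaging.get_image('top')
cv2.imwrite('pics/b.png',np.hstack([cv2.resize(s['image'],None,fx=.62,fy=.62),cv2.resize(t['image'],None,fx=.62,fy=.62)]))
cv2.imwrite('pics/c.png',s['image'])
def rect(P):
    (c,sz,a)=cv2.minAreaRect((P[:,:2]*1000).astype(np.float32)); return np.round(c,1),np.round(sz,1),round(a,1)
for n,d in(('s',s),('t',t)):
    C=cloud(d);hsv=cv2.cvtColor(d['image'],cv2.COLOR_BGR2HSV)
    b=lambda lo,hi:(C[...,2]>lo)&(C[...,2]<hi)&(d['range_z']>0)
    def near(c,r):return np.hypot(C[...,0]-c[0],C[...,1]-c[1])<r
    # holder plate top & stand top
    m=near((.425,-.289),.07)
    z=C[...,2][m];print(n,'zmax',np.percentile(z,[50,90,98,99.5]))
    for lo,hi in((.082,.1),(.045,.082),(.02,.035)):
        P=C[m&b(lo,hi)]
        if len(P)>20:print(' holder z',lo,hi,len(P),P.mean(0),rect(P))
    for nm,hr in (('green',(45,85)),('red',None),('yel',(22,34)),('blue',(95,125))):
        H=hsv[...,0];mm=(hsv[...,1]>110)&(hsv[...,2]>60)
        mm&=((H<6)|(H>174)) if hr is None else (H>hr[0])&(H<hr[1])
        for c,lab in (((.42,-.289),'hold'),((.583,-.063),'empty'),((.575,.043),'redb'),((.56,.148),'yelb')):
            P=C[mm&near(c,.075 if nm!='blue' else .06)&b(.03,.2)]
            if nm=='blue': P=P[P[:,2]>.052]
            if len(P)>25: print(' ',nm,lab,len(P),P.mean(0),rect(P),'z',P[:,2].min(),P[:,2].max())
```

```text
s zmax [0.0026 0.0559 0.0912 0.0928]
 holder z 0.082 0.1 162 [ 0.4244 -0.2938  0.0899] (array([ 424.1, -290.5]), array([69.7, 11.5]), 78.8)
 holder z 0.045 0.082 138 [ 0.4251 -0.3025  0.0652] (array([ 424. , -291.5]), array([69. , 11.6]), 78.0)
 holder z 0.02 0.035 838 [ 0.426  -0.2988  0.027 ] (array([ 424.6, -289.9]), array([99.5, 60.7]), 78.7)
  red redb 27 [0.5165 0.0361 0.0819] (array([516.4,  36.4]), array([ 1.1, 53.3]), 6.9) z 0.06600839476582843 0.09834733346495794
  yel yelb 28 [0.5033 0.1389 0.0837] (array([503.7, 136.3]), array([ 1.1, 63. ]), 7.4) z 0.06495780152008013 0.1016971181888412
  blue empty 241 [ 0.5826 -0.0594  0.0558] (array([586. , -59.2]), array([ 95. , 111.8]), 7.1) z 0.05201128850367154 0.06067947851561706
  blue redb 170 [0.5839 0.0465 0.0556] (array([578.5,  45.7]), array([112.7,  90.6]), 88.7) z 0.052135629292932584 0.06088829957731967
  blue yelb 126 [0.5713 0.1498 0.0555] (array([567. , 145.1]), array([ 79.6, 111.8]), 6.7) z 0.052063214244932876 0.061817413156654344
t zmax [0.0017 0.0306 0.091  0.0933]
 holder z 0.082 0.1 129 [ 0.4233 -0.2862  0.0898] 
[... 219 characters left out ...]
4. , -287.2]), array([97.4, 60.3]), 78.6)
  red redb 31 [0.5169 0.0339 0.0738] (array([518. ,  35.4]), array([ 3.8, 56.2]), 6.6) z 0.03728888510671502 0.08628936759173056
  yel yelb 36 [0.5031 0.1421 0.0749] (array([504.3, 142.2]), array([ 3.7, 56.8]), 7.2) z 0.03628562582632289 0.09095326424209671
  blue empty 164 [ 0.5772 -0.0655  0.0566] (array([584.7, -61. ]), array([91.9, 96. ]), 7.3) z 0.05201500464878661 0.061277352171800636
  blue redb 120 [0.5839 0.0333 0.0596] (array([571.6,  42.5]), array([ 92. , 118.6]), 7.5) z 0.05204090439018649 0.10805843924359182
  blue yelb 120 [0.5689 0.1421 0.0601] (array([558.8, 142.1]), array([ 91.9, 107.5]), 7.6) z 0.05204334319966919 0.1092798607700689
```

View pics/b.png

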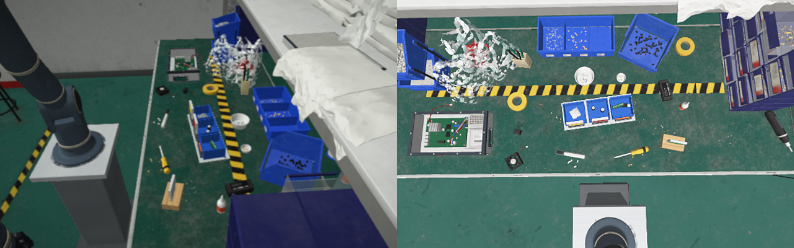

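```bash
cat >> h.py <<'E'
def plan(pos,yaw):
    """shift/turn (tool axes, mm/deg) to TCP pos, fingers down, jaws along world angle yaw(deg)"""
    s=bot.observe();R0=R.from_quat(s['ee_rot']);best=None
    for k in(0,180):
        a=np.radians(yaw+k);y=np.array([np.cos(a),np.sin(a),0]);z=np.array([0,0,-1.])
        Rt=R.from_matrix(np.stack([np.cross(y,z),y,z],1));rv=np.degrees((R0.inv()*Rt).as_rotvec())
        if best is None or np.linalg.norm(rv)<np.linalg.norm(best):best=rv
    print('t',round(s['time_s'],2),'turn',np.round(best,2),'shift',np.round(R0.inv().apply(np.array(pos)-s['tcp_pos'])*1000,1),'F',np.round(s['contact_force'],1),'w',round(s['gripper_width'],3),'tcp',np.round(s['tcp_pos'],4))
E
python3 - <<'E'
from h import *
plan([.4238,-.2888,.17],-11.2)
np.set_printoptions(precision=4,suppress=True)
for n in('side','top'):
    d=imaging.get_image(n);C=cloud(d)
    f=lambda c,r:np.hypot(C[...,0]-c[0],C[...,1]-c[1])<r
    for c in((.525,.037),(.512,.142)):
        P=C[f(c,.05)&(C[...,2]>.1)&(C[...,2]<.115)]
        if len(P)>10:
            r=cv2.minAreaRect((P[:,:2]*1000).astype(np.float32));print(n,'plate top',len(P),P.mean(0),r)
    u=(np.array([[.5345,-.069,.05],[.424,-.289,.05]]))
    for i,(p) in enumerate(u):
        q=d['world_to_cam']@np.r_[p,1];q=d['mtx']@q[:3];x,y=(q[:2]/q[2]).astype(int)
        cv2.imwrite(f'pics/d_{n}{i}.png',cv2.resize(d['image'][max(y-45,0):y+45,max(x-60,0):x+60],(390,292),interpolation=2))
I=[cv2.imread(f'pics/d_{n}{i}.png') for n in('side','top') for i in(0,1)]
cv2.imwrite('pics/d.png',np.vstack([np.hstack(I[:2]),np.hstack(I[2:])]))
E
```

```text
t 1.4 turn [  0.     0.   -64.54] shift [ 339.6 -290.8   61.3] F [ 0.4 -1.4 -0.8] w 1.0 tcp [ 0.1663 -0.6542  0.2313]
side plate top 77 [0.5217 0.0314 0.1061] ((521.94482421875, 33.02973175048828), (11.091436386108398, 69.84162139892578), 7.23628568649292)
side plate top 60 [0.5084 0.1356 0.1061] ((508.45806884765625, 138.08743286132812), (10.895683288574219, 67.47846221923828), 7.071532726287842)
top plate top 119 [0.5211 0.0375 0.1065] ((521.5104370117188, 36.98219299316406), (10.948355674743652, 68.48082733154297), 7.502134799957275)
top plate top 115 [0.5078 0.1423 0.1067] ((507.7441101074219, 142.60891723632812), (10.953752517700195, 68.5872802734375), 7.526954174041748)
```

View pics/d.png

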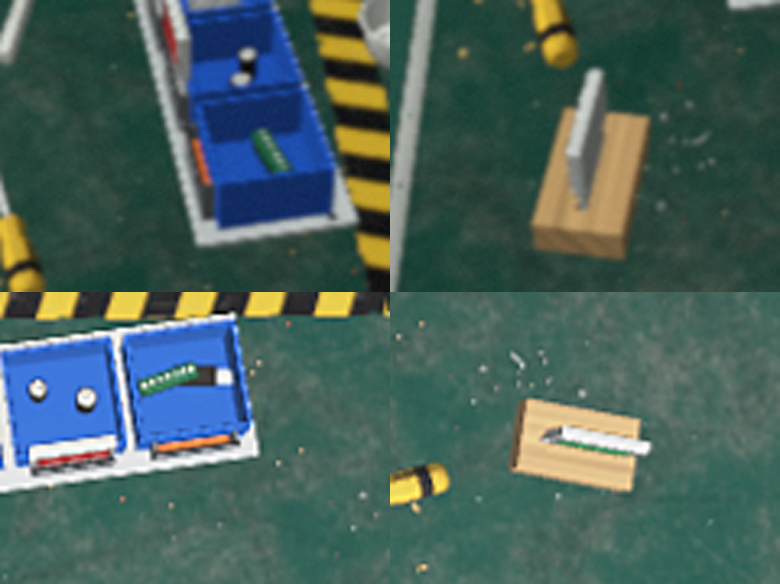

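Pictures: the empty bin (orange strip showing, lower right of the row) is the one at y≈-0.07; the holder stands in the wooden block with its green card towards the robot.

```bash
python3 -m pendant '[[0,0,-8,40,-35,0,1],[0,0,-16,85,-73,10,1],[0,0,-24,128,-109,20,1],[0,0,-32,170,-145,30,1],[0,0,-40,212,-182,40,1],[0,0,-48,255,-218,50,1],[0,0,-56,297,-254,60,1],[0,0,-64.5,339.6,-290.8,61.3,1],[0,0,-64.5,339.6,-290.8,61.3,1],[0,0,-64.5,339.6,-290.8,61.3,1]]' 40; python3 -c "
from h import *
plan([.4238,-.2888,.052],-11.2)"
```

```text
time_s: 2.75
tcp_pos: [0.4236, -0.2893, 0.1701]
ee_rot: [0.773, 0.634, -0.0, 0.0]
contact_force: [-0.8, -0.2, 0.1]
gripper_width: 1.001
t 2.75 turn [-0.    0.04 -0.08] shift [6.000e-01 1.000e-01 1.181e+02] F [-0.8 -0.2  0.1] w 1.001 tcp [ 0.4236 -0.2893  0.1701]
```

```bash
python3 -m pendant '[[0,0,0,0.6,0,50,1],[0,0,0,0.6,0,90,1],[0,0,0,0.6,0,118,1],[0,0,0,0.6,0,118,0.5],[0,0,0,0.6,0,118,0],[0,0,0,0.6,0,118,-1],[0,0,0,0.6,0,118,-1],[0,0,0,0.6,0,118,-1],[0,0,0,0.6,0,118,-1],[0,0,0,0.6,0,118,-1],[0,0,0,0.6,0,118,-1]]' 60
python3 - <<'E'
from h import *
plan([.4238,-.2888,.17],-11.2)
I=[]
for n in('side','top'):
    d=imaging.get_image(n)
    q=d['world_to_cam']@np.r_[.424,-.289,.06,1];q=d['mtx']@q[:3];x,y=(q[:2]/q[2]).astype(int)
    I.append(cv2.resize(d['image'][max(y-50,0):y+50,max(x-50,0):x+50],(390,390),interpolation=2))
    for l in('label_holder','foot','card'):print(n,l,[(np.round(r['point'],4),round(r['p'],2)) for r in imaging.landmark_of(d,l)[:2]])
cv2.imwrite('pics/e.png',np.hstack(I))
E
```

```text
time_s: 4.12
tcp_pos: [0.4242, -0.2892, 0.0532]
ee_rot: [0.773, 0.634, -0.0, 0.001]
contact_force: [-0.2, -0.6, 7.0]
gripper_width: 0.11
t 4.12 turn [ 0.07  0.1  -0.1 ] shift [ 1.000e-01 -3.000e-01 -1.168e+02] F [-0.2 -0.6  7. ] w 0.11 tcp [ 0.4242 -0.2892  0.0532]
side label_holder [(array([ 0.4241, -0.2848,  0.0069]), 0.48), (array([ 0.4241, -0.2858, -0.0016]), 0.41)]
side foot [(array([ 0.4253, -0.2912,  0.0083]), 0.67), (array([ 0.4268, -0.2857,  0.0087]), 0.53)]
side card [(array([ 0.4213, -0.286 ,  0.0678]), 0.63), (array([ 0.4256, -0.2906,  0.0061]), 0.55)]
top label_holder [(array([ 0.4223, -0.289 ,  0.0104]), 0.67), (array([0.4807, 0.4098, 0.0005]), 0.52)]
top foot [(array([3.681e-01, 4.051e-01, 3.000e-04]), 0.62), (array([ 0.5857, -0.0647,  0.0064]), 0.45)]
top card [(array([ 0.4163, -0.2867,  0.0663]), 0.56), (array([ 3.674e-01,  4.036e-01, -2.000e-04]), 0.45)]
```

View pics/e.png

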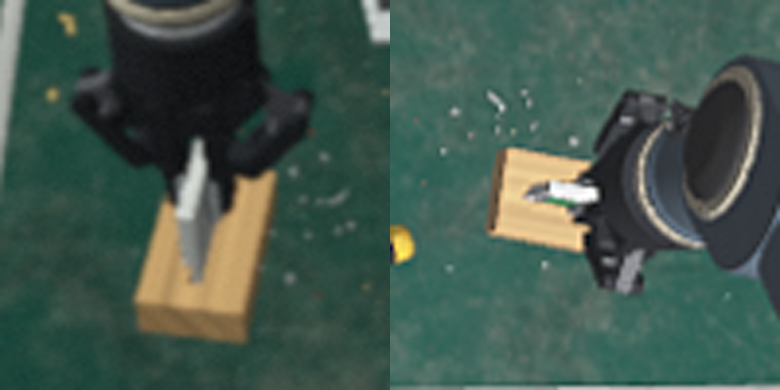

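The holder is gripped centrally (left crop ~(195,220), right ~(570,195)), still upright in the block. Lifting.

```bash
python3 -m pendant '[[0,0,0,0,0,-15,-1],[0,0,0,0,0,-35,-1],[0,0,0,0,0,-75,-1],[0,0,0,0,0,-117,-1],[0,0,0,0,0,-117,-1]]'
python3 - <<'E'
from h import *
plan([.5351,-.0701,.17],7.3)
E
```

```text
time_s: 5.15
tcp_pos: [0.4262, -0.29, 0.1742]
ee_rot: [0.773, 0.634, 0.001, 0.005]
contact_force: [-0.4, -0.2, -1.1]
gripper_width: 0.106
t 5.15 turn [  0.43   0.37 -18.59] shift [236.9  63.7   3.5] F [-0.4 -0.2 -1.1] w 0.106 tcp [ 0.4262 -0.29    0.1742]
```

```bash
python3 -m pendant '[[0,0,-4,45,12,0,-1],[0,0,-8,95,25,0,-1],[0,0,-12,145,38,1,-1],[0,0,-16,195,52,2,-1],[0.4,0.4,-18.6,237,63.7,3.5,-1],[0.4,0.4,-18.6,237,63.7,3.5,-1],[0.4,0.4,-18.6,237,63.7,3.5,-1],[0.4,0.4,-18.6,237,63.7,3.5,-1]]'
python3 - <<'E'
from h import *
plan([.5351,-.0701,.14],7.3)
np.set_printoptions(precision=4,suppress=True)
s=bot.observe();T=R.from_quat(s['ee_rot']);I=[]
for n in('side','top'):
    d=imaging.get_image(n);C=cloud(d)
    for l in('foot','foot_left','card','slot_mouth'):print(n,l,[(np.round(r['point'],4),round(r['p'],2)) for r in imaging.landmark_of(d,l)[:2]])
    for r in imaging.outline_of(d,'label_holder')[:1]:
        m=r['pixels']&(d['range_z']>0);P=C[m];P=P[(P[:,2]>.1)&(np.hypot(P[:,0]-.535,P[:,1]+.07)<.05)]
        print(n,'holder',r['p'],len(P),P.mean(0),P.min(0),P.max(0),cv2.minAreaRect((P[:,:2]*1000).astype(np.float32)))
    q=d['world_to_cam']@np.r_[.535,-.07,.1,1];q=d['mtx']@q[:3];x,y=(q[:2]/q[2]).astype(int)
    I.append(cv2.resize(d['image'][max(y-50,0):y+50,max(x-50,0):x+50],(390,390),interpolation=2))
cv2.imwrite('pics/f.png',np.hstack(I))
E
```

```text
time_s: 6.15
tcp_pos: [0.5343, -0.0717, 0.1696]
ee_rot: [0.662, 0.75, -0.0, -0.0]
contact_force: [-0.0, 0.5, 0.3]
gripper_width: 0.107
t 6.15 turn [-0.04  0.01 -0.14] shift [ 1.5  1.  29.6] F [-0.   0.5  0.3] w 0.107 tcp [ 0.5343 -0.0717  0.1696]
side foot [(array([ 0.5328, -0.0742,  0.1264]), 0.71)]
side foot_left [(array([0.3665, 0.4041, 0.0029]), 0.4)]
side card [(array([ 0.5317, -0.0678,  0.1837]), 0.74)]
side slot_mouth [(array([ 0.5374, -0.0691,  0.0482]), 0.82), (array([ 0.529 , -0.0366,  0.1266]), 0.62)]
side holder 0.58 200 [ 0.5363 -0.0929  0.182 ] [ 0.5285 -0.1087  0.1289] [ 0.5456 -0.0447  0.2099] ((537.256103515625, -76.72901153564453), (63.89998245239258, 16.86976432800293), 87.5792465209961)
top foot [(array([ 0.5339, -0.0732,  0.1233]), 0.52)]
top foot_left [(array([ 0.5291, -0.0402,  0.12  ]), 0.58), (array([ 0.5337, -0.0687,  0.1272]), 0.44)]
top card [(array([ 0.5287, -0.0741,  0.1864]), 0.44)]
top slot_mouth [(array([ 0.5339, -0.0683,  0.0465]), 0.71)]
top holder 0.61 55 [ 0.5284 -0.043   0.1972] [ 0.5245 -0.0551  0.1651] [ 0.5348 -0.0343  0.211 ] ((530.385498046875, -44.316650390625), (10.32931900024414, 19.74690055847168), 13.273659706115723)
```

View pics/f.png

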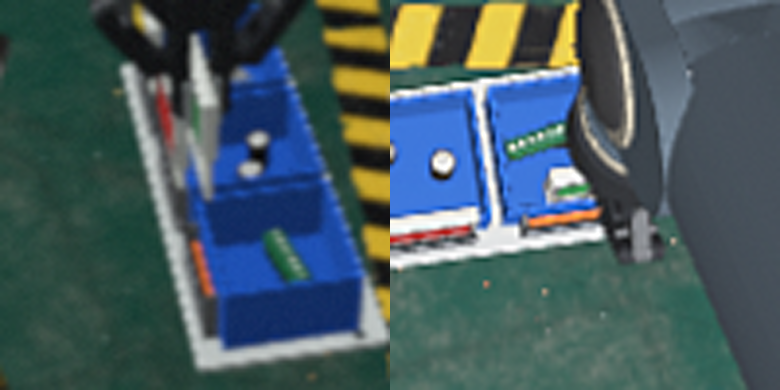

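The holder hangs upright over the empty slot, card towards the robot (left crop: orange strip at (203,268), holder (205,110)).

```bash
python3 -m pendant '[[0,0,-0.1,1.5,0.2,25,-1],[0,0,-0.1,1.5,0.2,58,-1],[0,0,-0.1,1.5,0.2,58,-1],[0,0,-0.1,1.5,0.2,58,-1]]'
python3 - <<'E'
from h import *
plan([.5343,-.0701,.0692],7.3)
I=[]
for n in('side','top'):
    d=imaging.get_image(n)
    for l in('foot','foot_left','card','slot_mouth'):print(n,l,[(np.round(r['point'],4),round(r['p'],2)) for r in imaging.landmark_of(d,l)[:1]])
    q=d['world_to_cam']@np.r_[.535,-.07,.06,1];q=d['mtx']@q[:3];x,y=(q[:2]/q[2]).astype(int)
    I.append(cv2.resize(d['image'][max(y-35,0):y+35,max(x-35,0):x+35],(390,390),interpolation=2))
cv2.imwrite('pics/g.png',np.hstack(I))
E
```

```text
time_s: 7.25
tcp_pos: [0.536, -0.0683, 0.113]
ee_rot: [0.66, 0.751, 0.001, 0.001]
contact_force: [-0.4, 0.1, -0.2]
gripper_width: 0.109
t 7.25 turn [ 0.12 -0.02  0.12] shift [-1.6 -2.  43.8] F [-0.4  0.1 -0.2] w 0.109 tcp [ 0.536  -0.0683  0.113 ]
side foot [(array([ 0.5387, -0.0686,  0.0668]), 0.46)]
side foot_left [(array([ 0.5328, -0.0322,  0.0659]), 0.69)]
side card [(array([ 0.5308, -0.0651,  0.1277]), 0.44)]
side slot_mouth [(array([6.230e-01, 4.191e-01, 2.000e-04]), 0.73)]
top foot [(array([ 0.534 , -0.0665,  0.0638]), 0.56)]
top foot_left [(array([ 0.533 , -0.0383,  0.0609]), 0.39)]
top card [(array([ 0.5303, -0.0718,  0.1279]), 0.6)]
top slot_mouth [(array([ 0.5346, -0.0686,  0.0488]), 0.73)]
```

View pics/g.png

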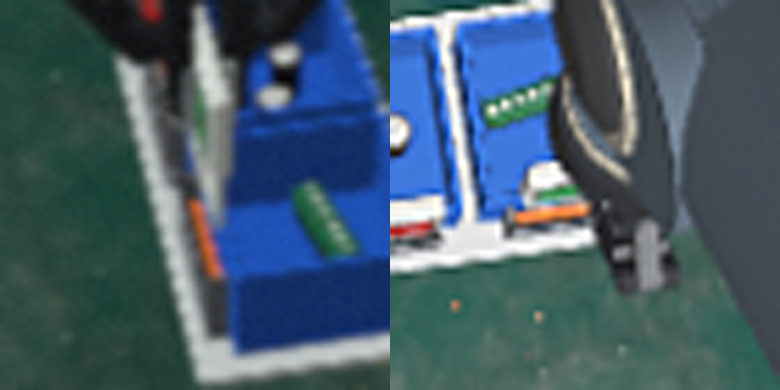

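```bash
python3 -m pendant '[[0.1,0,0.1,-1.6,-2,0,-1],[0.1,0,0.1,-1.6,-2,0,-1],[0.1,0,0.1,-1.6,-2,0,-1]]';python3 - <<'E'
from h import *
plan([.5343,-.0701,.0692],7.3)
E
```

```text
time_s: 8.12
tcp_pos: [0.5334, -0.0704, 0.1122]
ee_rot: [0.661, 0.751, -0.0, -0.0]
contact_force: [0.2, 0.4, 0.1]
gripper_width: 0.113
t 8.12 turn [-0.05 -0.02  0.  ] shift [ 0.2  0.9 43. ] F [0.2 0.4 0.1] w 0.113 tcp [ 0.5334 -0.0704  0.1122]
```

```bash
python3 -m pendant '[[0,0,0,0.2,1,5,-1],[0,0,0,0.2,1,10,-1],[0,0,0,0.2,1,15,-1],[0,0,0,0.2,1,20,-1],[0,0,0,0.2,1,20,-1]]';python3 - <<'E'
from h import *
plan([.5348,-.0701,.0692],7.3)
I=[]
for n in('side','top'):
    d=imaging.get_image(n)
    q=d['world_to_cam']@np.r_[.535,-.07,.06,1];q=d['mtx']@q[:3];x,y=(q[:2]/q[2]).astype(int)
    I.append(cv2.resize(d['image'][max(y-30,0):y+30,max(x-30,0):x+30],(390,390),interpolation=2))
cv2.imwrite('pics/i.png',np.hstack(I))
E
```

```text
time_s: 8.75
tcp_pos: [0.5341, -0.0701, 0.0917]
ee_rot: [0.661, 0.751, -0.0, -0.001]
contact_force: [0.4, -0.4, -1.0]
gripper_width: 0.109
t 8.75 turn [-0.1  -0.04  0.  ] shift [-0.1  0.8 22.5] F [ 0.4 -0.4 -1. ] w 0.109 tcp [ 0.5341 -0.0701  0.0917]
```

View pics/i.png

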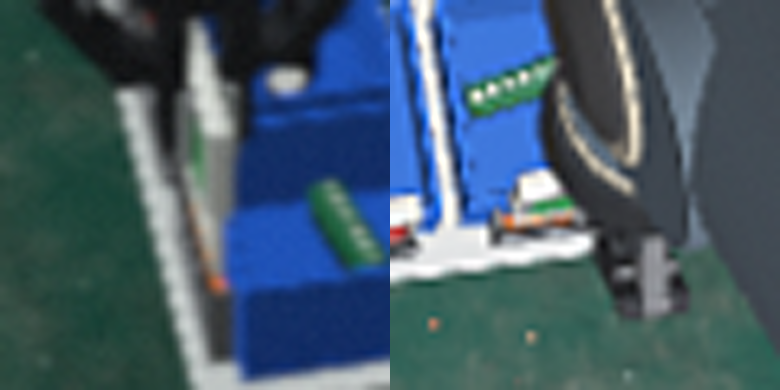

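The tongue is entering between lip and wall, no contact force. On down to just above the spring.

```bash
python3 -m pendant '[[0,0,0,0,0.3,5,-1],[0,0,0,0,0.3,10,-1],[0,0,0,0,0.3,13,-1],[0,0,0,0,0.3,13,-1]]' 90;python3 - <<'E'
from h import *
plan([.5348,-.0701,.0692],7.3)
E
```

```text
time_s: 9.35
tcp_pos: [0.5346, -0.07, 0.0789]
ee_rot: [0.661, 0.751, -0.0, -0.001]
contact_force: [-0.2, -0.1, -0.8]
gripper_width: 0.107
t 9.35 turn [-0.08 -0.03  0.01] shift [-0.2  0.2  9.7] F [-0.2 -0.1 -0.8] w 0.107 tcp [ 0.5346 -0.07    0.0789]
```

```bash
python3 -m pendant '[[0,0,0,0,0,4,-1],[0,0,0,0,0,7,-1],[0,0,0,0,0,9,-1],[0,0,0,0,0,10,-1],[0,0,0,0,0,10,-1]]';python3 - <<'E'
from h import *
plan([.5348,-.0701,.0692],7.3)
E
```

```text
time_s: 9.98
tcp_pos: [0.5351, -0.0699, 0.0696]
ee_rot: [0.661, 0.751, -0.0, -0.0]
contact_force: [-1.0, -0.3, 7.4]
gripper_width: 0.105
t 9.97 turn [-0.02 -0.    0.01] shift [-0.1 -0.3  0.4] F [-1.  -0.3  7.4] w 0.105 tcp [ 0.5351 -0.0699  0.0696]
```

```bash
python3 -m pendant '[[0,0,0,0,0,1,-1],[0,0,0,0,0,2,-1],[0,0,0,0,0,2,-1],[0,0,0,0,0,2,-1]]';python3 - <<'E'
from h import *
plan([.5348,-.0701,.0692],7.3)
E
```

```text
time_s: 10.48
tcp_pos: [0.5354, -0.0699, 0.0692]
ee_rot: [0.661, 0.751, -0.0, 0.0]
contact_force: [-4.4, -0.2, 13.7]
gripper_width: 0.105
t 10.47 turn [-0.01  0.07  0.01] shift [-0.1 -0.6 -0. ] F [-4.4 -0.2 13.7] w 0.105 tcp [ 0.5354 -0.0699  0.0692]
```

```bash
python3 -m pendant '[[0,0,0,0,-0.8,1.5,-1],[0,0,0,0,-0.8,2.5,-1],[0,0,0,0,-0.8,2.5,-1],[0,0,0,0,-0.8,2.5,-1],[0,0,0,0,-0.8,2.5,-1]]';python3 - <<'E'
from h import *
plan([.5348,-.0701,.0692],7.3)
I=[]
for n in('side','top'):
    d=imaging.get_image(n);C=cloud(d)
    for l in('foot','foot_left','card'):print(n,l,[(np.round(r['point'],4),round(r['p'],2)) for r in imaging.landmark_of(d,l)[:1]])
    for nm,c in(('ours',(.535,-.07)),('red',(.5217,.035))):
        P=C[(np.hypot(C[...,0]-c[0],C[...,1]-c[1])<.037)&(C[...,2]>.098)&(C[...,2]<.112)]
        if len(P):print(n,nm,len(P),np.percentile(P[:,2],[50,80,95]).round(4))
    q=d['world_to_cam']@np.r_[.53,-.03,.07,1];q=d['mtx']@q[:3];x,y=(q[:2]/q[2]).astype(int)
    I.append(cv2.resize(d['image'][max(y-35,0):y+35,max(x-35,0):x+35],(390,390),interpolation=2))
cv2.imwrite('pics/j.png',np.hstack(I))
plan([.5348,-.0701,.0692],7.3)
E
```

```text
time_s: 11.1
tcp_pos: [0.5354, -0.0698, 0.0691]
ee_rot: [0.661, 0.751, -0.001, 0.001]
contact_force: [-4.6, 0.1, 19.0]
gripper_width: 0.103
t 11.1 turn [0.06 0.16 0.01] shift [-0.2 -0.6 -0.1] F [-4.6  0.1 19. ] w 0.103 tcp [ 0.5354 -0.0698  0.0691]
side foot [(array([ 0.536 , -0.071 ,  0.0244]), 0.44)]
side foot_left []
side card [(array([ 0.5332, -0.0657,  0.0834]), 0.64)]
side ours 110 [0.1064 0.1079 0.1105]
top foot [(array([ 0.5336, -0.0653,  0.0489]), 0.59)]
top foot_left [(array([ 0.534 , -0.0368,  0.0166]), 0.43)]
top card [(array([ 0.5292, -0.0717,  0.083 ]), 0.48)]
top ours 26 [0.1058 0.1074 0.1093]
top red 123 [0.1067 0.1083 0.1098]
t 11.5 turn [0.05 0.15 0.01] shift [-0.2 -0.5 -0.1] F [-4.3 -0.4 19.5] w 0.104 tcp [ 0.5353 -0.0698  0.0691]
```

View pics/j.png

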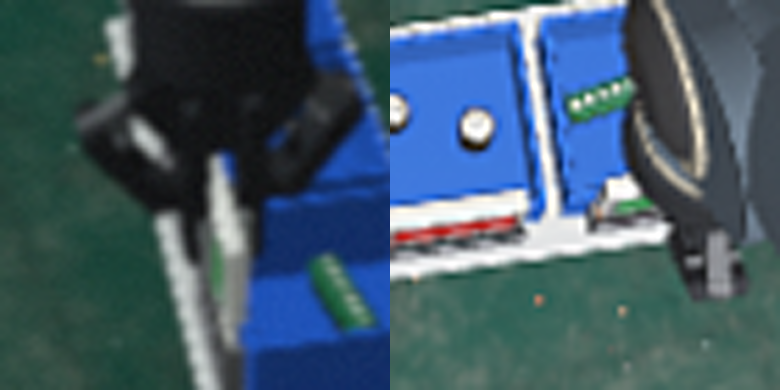

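Both crops show the holder upright in the slot, with its top level with the red label's, its card outward and the orange strip no longer visible. The force rose from 7 to 19 N with only 0.5 mm of travel, so it is on the hard stop.

```bash
python3 -c "
from h import *
print(bot.job_done())"
```

```text
the job is handed in; nothing more can be done
None
```

The label holder is in the unlabelled bin, pressed down to the spring's hard stop, and I handed the job in at about 11.5 s with the gripper still holding it. I lifted it straight out of the stand and pushed its tongue down behind the grey lip, with the green card facing outward.

**Checks that agreed:**
- **Depth:** the TCP stood at z = 0.0691 m; I expected 0.0692 m at home.
- **Hard stop:** the push rose from 7 to 19 N over the last 0.5 mm, against 8.5 N from the spring alone.
- **Top edge:** it is level with the red label to within about 1 mm. The side camera put the foot at z = 0.024 m, the home height.
- **Tilt:** under 0.2°.

**Checks that disagreed or were limited:**
- **Foot height:** the top camera's network put the foot at z = 0.049 m. The gripper covers most of that view, so I took it as a false reading.
- **Sideways load:** about 4.5 N towards the front remained, probably the tongue touching the bin wall. Asking for a 0.8 mm shift away did not remove it.
- **Other objects:** I did not measure them again afterwards. The route stayed above or clear of them, and the crops I viewed showed nothing disturbed.

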